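# Tip the line clamps off the corner-spout plate

### The arm

A 6-joint arm with a two-finger parallel gripper is mounted at the origin on the work surface. World frame = base frame: x ahead of the robot, y to its left, z up, the work surface at z = 0. Lengths are in mm, angles in rad, forces in N, time in s.
With the tool pointing down it reaches from about 325 to 850 mm from the base axis. Payload 4.4 kg.
Tool frame: the origin (TCP) lies on the centre line of the jaws, within the pads' length; the fingertips stand robot.finger_overhang ahead of it and the grasp point (between the pads) lies 2 mm behind it (robot.finger_overhang is the distance from the TCP to the fingertips, in mm); y points along the fingers, x is the direction in which the jaws open and shut, and the axes are right-handed (so a half turn about y gives the same grasp; the last joint's range is limited). The gripper opens to 94 mm and grips with 3 to 60 N. Pads are 16 mm wide; open, the fingers measure 119 mm over their backs; the gripper's body (75 mm by 177 mm) begins 78 mm behind the grasp point.
Start: joints at [-1.44, 0.207, 1.542, -0, 1.393, -0.15], TCP at [159.334, -552.485, 222.447] pointing down, gripper open.
Joint ranges: [-2.73, 2.73], [-0.86, 2.22], [0.23, 2.46], [-1.11, 4.25], [0.08, 2.63], [-2.82, 2.82]. Speed limits (rad/s): [2.79, 2.79, 3.14, 3.14, 3.14, 3.14].

### API

Orientations are given as [roll, pitch, yaw] about the fixed x, y, z axes, in that order (R = Rz(yaw) Ry(pitch) Rx(roll)).
In Python, from workcell import robot, cams gives the robot as it stands.
- The arm moves only by the tool send_rows, never from a script. Its argument "commands" is a list of rows, each an object with "angular": the turn, a rotation vector about the tool's x, y, z in degrees, a list of three; "delta_pos": the shift along the tool's x, y, z in mm, a list of three; "fingers": the closure, from -1 (fully open) to 1 (shut). In form: [{"angular": [wx, wy, wz], "delta_pos": [x, y, z], "fingers": fingers}, ...]. A call has 1 to 12 rows; each row is the pose to reach, as a shift and turn from the pose commanded when the call began, along the tool's axes at that moment; what a row does not reach only later rows make up. A row lasts 1/12 s, in which the tool goes at most 41.7 mm and 7.16 degrees, less where a joint would pass 70% of its speed; a pose out of reach is approached as far as the arm can. A call with a gripper value outside its range is refused whole. The fingers move at their own pace and stop on an object; "squeeze" is the grip in N (left out, the last holds). Time passes only in rows, so rows that repeat a pose let the fingers close. It gives the time, the measured TCP pose, the force and the opening at its end, in the units of the state.
- robot.state(): the state, without advancing time (a new reading comes with each control period).
- cams.capture(name): name is "scene" or "top"; returns the picture (420x560x3 uint8, blue, green, red); there is no depth.
- cams.camera_info(name): a dict with "camera_matrix" (3x3 intrinsics, pixels), "camera_from_world" (4x4, takes a point from world to camera coordinates). Camera axes: x right, y down, z forward; pixel columns grow to the right and rows downward; lengths in mm; the calibration is good to about 2 mm. A picture is of the moment at which its call begins. camera_info takes no time and is no camera call.
- robot.sign_off(): hands the job in, once; it reports no verdict.
The state is a dict: "time_s": time; "qpos": joint angles; "joint_velocities": joint speeds; "joint_torque": joint torques, N m; "ee_pos": TCP position; "tool_rot": TCP orientation; "contact_force": force on the tool from outside, world axes, zero at the start; "wrist_torque": the same for the moment, N m; "opening": finger opening in mm.
Only numpy, scipy, OpenCV 4.12 (cv2) and the standard library are available. Lean on these libraries where they do the work, as an engineer would, in place of code of your own. Each camera call takes 0.05 s, during which the arm holds its last target. There are 200 camera calls.

### The job

Stand the empty white box with the upright grip tab on the table with its mouth under the spout of the steel tipping plate and let go of it. Then lift the plate by its handle so that it tips towards the spout until all three clamps have slid out into the box, and lower the plate back onto its rest, leaving the box with the clamps where it stands.

Things in the scene. Friction and masses are not known exactly. Their poses are not given: they have to be found in the camera images.
- catch_box: Empty open white plastic box, 130 (x) by 115 (y) by 42 mm high, walls 4 mm, 160 g, loose. A flat grip tab stands up from the middle of its +x end wall: 10 mm thick (x = +55 to +65 mm), 44 mm wide along y, top 82 mm above the table, 40 mm above the rim. Origin: centre of the underside; z up. A like box full of gauze, without a tab, is not meant.
- spout (a point): Middle of the outer edge of the steel plate's spout, 100 mm above the table at rest (95 mm clear below). The spout points from plate_handle to here. The plate hinges on a level line across that direction, 55 mm behind this edge, 92 mm above the table, on two 12 mm posts; beyond them the table is free. Tipped, this edge sinks up to 40 mm and draws back up to 15 mm, clear of a 42 mm high box.
- plate_handle (a point): Middle of the plate's handle: a level round steel bar 12 mm thick, 80 mm long, across the plate's diagonal above the corner opposite the spout. At rest 155 mm above the table, 39 mm above the plate's rim, 240 mm from the spout edge, 185 mm behind the hinge line. Pinched from above along the diagonal, the bar turns between the fingers as it rises on its arc about the hinge line; 3 N lift it.
- plate (a joint): Tipping angle of the plate (square steel tray, 170 mm a side, walls 16 mm above the floor, 67 mm wide notch and spout at one corner): 0 level on its rest, growing as the handle goes up and the spout down, stop at 0.85 rad. Let go, it falls back. The clamps start to slide at 0.2 to 0.3 rad; 0.7 rad held for a second empties it.
- clamp_a: One of three like white plastic line clamps lying on the plate: a block 20 by 14 by 10 mm with a small wheel on top, 12 g, smooth. Origin: centre of its underside.
- clamp_b: The second of the three clamps, same shape.
- clamp_c: The third of the three clamps, same shape.
Mind the look-alikes: they are no part of the job. What is shaped like the catch_box but orange is not meant.

How it is judged (in metres and radians):
On the way, in this order (a step that is already met when the one before it is completed fails the run):
1. the box stands on the table, let go, with the spout over its mouth and the plate still level (x of spout in the frame of catch_box between -0.063 and 0.063 m and y of spout in the frame of catch_box between -0.056 and 0.056 m and height (world z) of catch_box below 0.008 m and angle between catch_box's own z axis and vertical below 0.1 rad and linear speed of catch_box below 0.03 m/s and contact force between the fingers and catch_box below 0.1 N and value of joint plate below 0.06 rad), for 0.2 s.
2. the plate is tipped and all three clamps have slid into the box (value of joint plate above 0.2 rad and x of clamp_a in the frame of catch_box between -0.063 and 0.063 m and y of clamp_a in the frame of catch_box between -0.056 and 0.056 m and z of clamp_a in the frame of catch_box between -0.005 and 0.04 m and x of clamp_b in the frame of catch_box between -0.063 and 0.063 m and y of clamp_b in the frame of catch_box between -0.056 and 0.056 m and z of clamp_b in the frame of catch_box between -0.005 and 0.04 m and x of clamp_c in the frame of catch_box between -0.063 and 0.063 m and y of clamp_c in the frame of catch_box between -0.056 and 0.056 m and z of clamp_c in the frame of catch_box between -0.005 and 0.04 m), for 0.1 s.
At the end, for the whole second after the job is handed in: All three clamps lie at rest inside the box; the box stands upright (within about 6 degrees) and still on the table, the spout edge over its mouth; the plate is back down (under 0.06 rad) (x of clamp_a in the frame of catch_box between -0.063 and 0.063 m and y of clamp_a in the frame of catch_box between -0.056 and 0.056 m and z of clamp_a in the frame of catch_box between -0.005 and 0.04 m and x of clamp_b in the frame of catch_box between -0.063 and 0.063 m and y of clamp_b in the frame of catch_box between -0.056 and 0.056 m and z of clamp_b in the frame of catch_box between -0.005 and 0.04 m and x of clamp_c in the frame of catch_box between -0.063 and 0.063 m and y of clamp_c in the frame of catch_box between -0.056 and 0.056 m and z of clamp_c in the frame of catch_box between -0.005 and 0.04 m and x of spout in the frame of catch_box between -0.063 and 0.063 m and y of spout in the frame of catch_box between -0.056 and 0.056 m and height (world z) of catch_box below 0.008 m and angle between catch_box's own z axis and vertical below 0.1 rad and linear speed of each of catch_box, clamp_a, clamp_b, clamp_c below 0.03 m/s and value of joint plate below 0.06 rad); the robot touches nothing.
It also fails if it takes over 61 s, if anything falls off the work surface, if the arm or the gripper's body presses on something with over 40 N, if the wrist force passes 120 N, or if a joint passes its speed limit or range.

## Working session

There is one attempt and no reset: what is moved stays moved. The work goes in short steps, Python scripts to look and compute and a tool call to move; the robot and the scene stay as the last step left them, time stands still between calls to the robot, and variables do not carry over. Pictures are saved under pics/ and viewed, about 8 in all and at most 12, crops included, and the job is handed in when it is done.

Besides the shell and the picture viewer there is one more tool, called after "Request:" as name([rows], argument=value, ...), one row to a line, values as JSON. send_rows: Moves the arm, as the interface text tells. Its arguments: {"type":"object","properties":{"commands":{"type":"array","items":{"type":"object","properties":{"angular":{"type":"array","items":{"type":"number"}},"delta_pos":{"type":"array","items":{"type":"number"}},"fingers":{"type":"number"}}}},"squeeze":{"type":"number"}},"required":["commands"]}

```bash
mkdir -p pics; ls
python3 - <<'E'
from workcell import robot,cams
import cv2
print(robot.state(), robot.finger_overhang)
for n in("scene","top"):
    i=cams.camera_info(n);print(n,i["camera_matrix"],i["camera_from_world"])
    cv2.imwrite(f"pics/{n}0.png",cams.capture(n))
E
```

```text
pics
{'time_s': 0.0, 'qpos': array([-1.44052180e+00,  2.07365528e-01,  1.54292281e+00, -3.77418022e-05,
        1.39348916e+00, -1.50500367e-01]), 'joint_velocities': array([ 9.07336828e-04,  1.89849119e-03, -9.95123849e-04,  8.48853730e-04,
        1.41312888e-04, -5.71476559e-05]), 'joint_torque': array([ 3.54408312e-04, -3.70874584e+01, -2.81416619e+01,  6.98841177e-02,
        3.61420156e-02, -1.60940044e-04]), 'ee_pos': array([ 159.2107436 , -551.73365003,  221.3364654 ]), 'tool_rot': array([-1.57050546,  0.00216572, -1.29001442]), 'contact_force': array([ 0.0928707 ,  0.18042856, -0.58119836]), 'wrist_torque': array([-0.01931854, -0.05485529, -0.04701644]), 'opening': 93.8752836552679} 17.0
scene [[415.06847514   0.         276.6416294 ]
 [  0.         415.06847514 202.41792276]
 [  0.           0.           1.        ]] [[-7.58154624e-01  6.51987264e-01  1.06852158e-02  3.45162808e+02]
 [ 4.70660798e-01  5.58495915e-01 -6.83052506e-01 -1.01483671e+02]
 [-4.51309184e-01 -5.12830303e-01 -7.30291107e-01  1.07918030e+03]
 [ 0.00000000e+00  0.00000000e+00  0.00000000e+00  1.00000000e+00]]
top [[515.53963815   0.         281.0015302 ]
 [  0.         515.53963815 198.40721758]
 [  0.           0.           1.        ]] [[-1.32174090e-02 -9.99849732e-01 -1.12166814e-02 -3.22242074e+01]
 [-9.85527829e-01  1.49223665e-02 -1.68855623e-01  4.39517838e+02]
 [ 1.68997629e-01  8.82251785e-03 -9.85576970e-01  1.00114723e+03]
 [ 0.00000000e+00  0.00000000e+00  0.00000000e+00  1.00000000e+00]]
```

View pics/scene0.png

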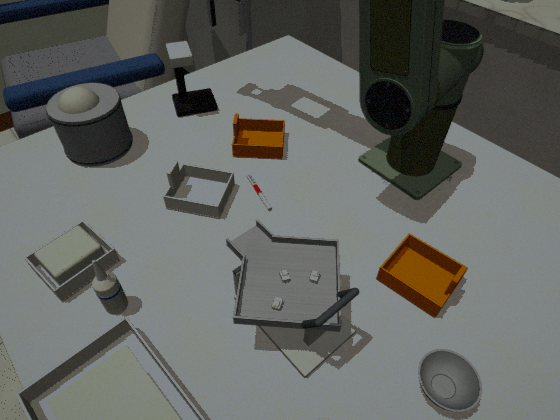

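View pics/top0.png

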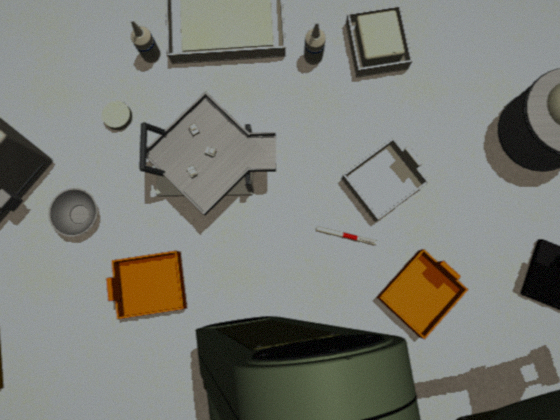

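Candidates (top view): the white box with a tab at (385,180) with tab at (408,160) fits. Look-alikes are the orange boxes with tabs at (150,285) and (422,293), the gauze box without a tab at (380,40), and the big tray at (227,28). The plate spout edge is at (275,152) and the handle at (144,148). I'll check in a close crop.

Run:
```python
import cv2,numpy as np
a=cv2.imread("pics/top0.png")[85:225,130:430]
b=cv2.imread("pics/scene0.png")[155:375,155:365]
a=cv2.resize(a,None,fx=2.6,fy=2.6,interpolation=3)
cv2.imwrite("pics/c1.png",cv2.convertScaleAbs(a,alpha=1.3))
cv2.imwrite("pics/c2.png",cv2.convertScaleAbs(cv2.resize(b,None,fx=2.7,fy=2.7,interpolation=3),alpha=1.3))
```

```text
(no output)
```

View pics/c1.png

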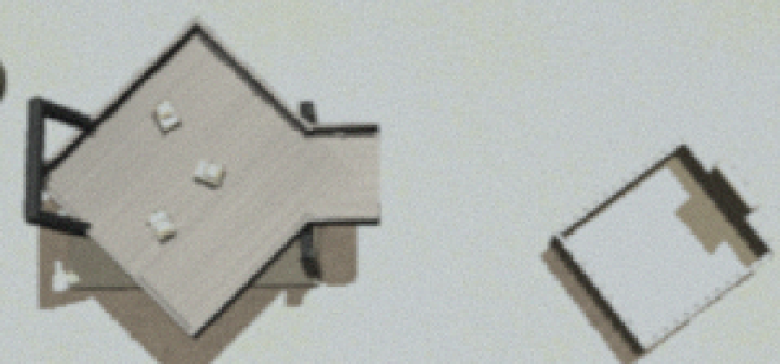

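View pics/c2.png

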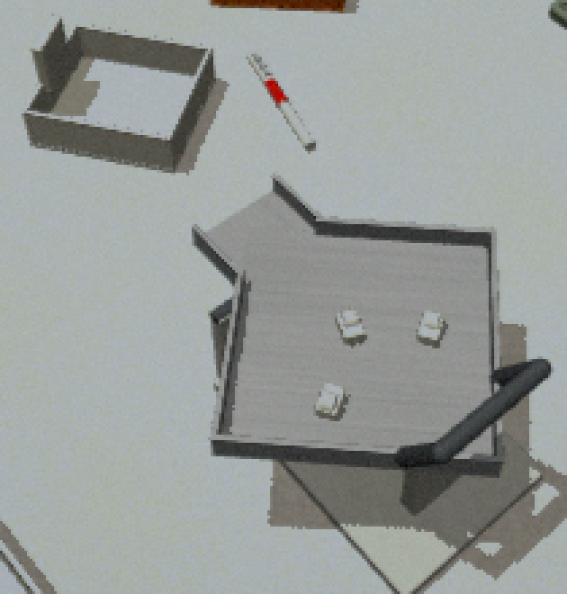

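```bash
cat > h.py <<'E'
import numpy as np,cv2
from workcell import robot,cams
def proj(n,P):
    i=cams.camera_info(n);P=np.atleast_2d(P);T=i["camera_from_world"]
    c=P@T[:3,:3].T+T[:3,3];p=c@i["camera_matrix"].T;return p[:,:2]/p[:,2:]
def tc(p): return np.array([130,85])+(np.array(p,float)+.5)/2.6-.5
def sc(p): return np.array([155,155])+(np.array(p,float)+.5)/2.7-.5
def place(q,P): # x,y,yaw
    c,s=np.cos(q[2]),np.sin(q[2]);P=np.atleast_2d(P)
    return np.c_[q[0]+c*P[:,0]-s*P[:,1],q[1]+s*P[:,0]+c*P[:,1],P[:,2]]
X,Y=65,57.5
BOX=np.array([[X,Y,42],[X,-Y,42],[-X,-Y,42],[-X,Y,42]])
E
python3 - <<'E'
from h import *
from scipy.optimize import least_squares as ls
top=tc([[683,146],[771,257],[643,354],[560,239]])
# scene: left corner = +x end,?; (25,113) left,(75,30) top,(213,50) right,(178,140) bottom ; bases
sp=sc([[25,113],[75,28],[213,50],[178,140],[178,171],[30,147]])
for order in ([1,0,3,2],[0,1,2,3]):
    S=BOX[order]; S=np.r_[S,S[[3,0]]*[1,1,0]]
    f=lambda q:np.r_[(proj("top",place(q,BOX))-top).ravel(),(proj("scene",place(q,S))-sp).ravel()]
    r=ls(f,[480,-200,-1.]);print(r.x,r.cost);print(f(r.x).reshape(-1,2).round(1).tolist())
tp=tc([[378,132],[378,216],[35,100],[35,220]])
sp=sc([[268,187],[206,236],[545,366],[440,450]])
P=np.array([[0,33,100],[0,-33,100],[-240,40,155],[-240,-40,155]])
for sg in (1,):
    f=lambda q:np.r_[(proj("top",place(q,P))-tp).ravel(),(proj("scene",place(q,P))-sp).ravel()]
    r=ls(f,[480,0,-1.57]);print(r.x,r.cost);print(f(r.x).reshape(-1,2).round(1).tolist());print(place(r.x,[[0,0,100],[-240,0,155],[-55,0,92]]))
E
```

```text
[ 485.03480807 -242.37861263   -0.77844219] 4018.9727585733017
[[-10.3, -8.3], [-1.6, -13.1], [4.4, -4.2], [-6.2, 0.9], [12.2, -28.6], [-18.5, 37.8], [-11.2, 33.0], [9.4, -35.7], [10.6, -34.6], [13.2, -28.6]]
[ 475.10447471 -247.8165618    -0.94026202] 24.038171072883348
[[-0.5, -2.9], [1.8, -1.5], [0.4, -0.1], [-3.4, -1.1], [0.3, -1.0], [1.1, -2.6], [1.2, -2.0], [-1.2, -0.9], [0.4, 0.1], [1.8, -1.0]]
[519.3272031  -30.00497483  -1.54960062] 3353.8222053225218
[[0.1, -0.3], [1.2, 0.7], [0.2, 4.4], [-0.3, 0.9], [-26.6, 18.2], [23.7, -18.0], [-36.1, 29.1], [38.6, -33.5]]
[[519.3272031  -30.00497483 100.        ]
 [514.24061377 209.94111622 155.        ]
 [518.16152638  24.98267104  92.        ]]
```

Run:
```python
from h import *
from scipy.optimize import least_squares as ls
tp=tc([[378,132],[378,216],[35,100],[35,220]])
sp=sc([[206,236],[268,187],[440,450],[545,366]])[[1,0,3,2]][[1,0,3,2]]
P=np.array([[0,33,100],[0,-33,100],[-240,40,155],[-240,-40,155]])
f=lambda q:np.r_[(proj("top",place(q,P))-tp).ravel(),(proj("scene",place(q,P))-sp).ravel()]
r=ls(f,[480,0,-1.57]);print(r.x,r.cost);print(f(r.x).reshape(-1,2).round(1).tolist());print(place(r.x,[[0,0,100],[-240,0,155],[-55,0,92]]))
pq=r.x
q=[475.1,-247.8,-.940]
out=[]
for n,(x0,x1,y0,y1),k in (("top",(330,440,120,235),4.5),("scene",(150,250,150,225),4)):
    a=cv2.imread(f"pics/{n}0.png")[y0:y1,x0:x1];a=cv2.resize(a,None,fx=k,fy=k,interpolation=3)
    T=np.array([[55,22,82],[65,22,82],[65,-22,82],[55,-22,82]])
    for pts,c in((BOX,(0,0,255)),(BOX*[1,1,0],(255,0,0)),(T,(0,200,0))):
        p=(proj(n,place(q,pts))-[x0,y0]+.5)*k-.5
        cv2.polylines(a,[p.astype(int)],True,c,1)
    out.append(a)
h=max(o.shape[0] for o in out)
out=[cv2.copyMakeBorder(o,0,h-o.shape[0],0,0,0) for o in out]
im=np.hstack(out);im=im[:, :]
cv2.imwrite("pics/o1.png",cv2.resize(im,None,fx=min(1,790/im.shape[1]),fy=min(1,790/im.shape[1])))
```

```text
[518.52838379 -28.92328264  -1.57114035] 12.301861508057737
[[-0.1, 0.1], [0.2, 1.2], [0.1, 2.1], [-1.3, -1.5], [-3.1, -0.1], [1.6, 0.5], [0.7, -0.1], [-1.3, 0.0]]
[[518.52838379 -28.92328264 100.        ]
 [518.61095033 211.07670316 155.        ]
 [518.54730529  26.07671411  92.        ]]
```

View pics/o1.png

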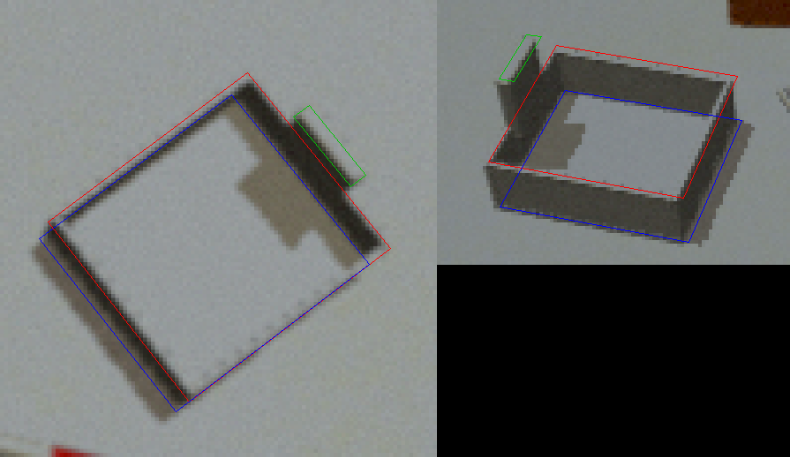

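The overlay confirms it: white empty box with a tab on its upper-right end wall, in the top view. The fit is good to about 1 px, with the true box about 2 mm lower in x. I'll plan the approach and check how tall the black stand and the pot on the way are.

```bash
cat >> h.py <<'E'
def go(x,y,z,yaw,cur=None):
    from scipy.spatial.transform import Rotation as R
    s=robot.state() if cur is None else cur
    A=R.from_euler('xyz',s["tool_rot"]);B=R.from_euler('xyz',[-np.pi/2,0,yaw])
    print("t",s["time_s"],"pos",s["ee_pos"].round(1),"rot",s["tool_rot"].round(3),"F",s["contact_force"].round(1),"op",round(s["opening"],1))
    print(" d",A.inv().apply(np.array([x,y,z])-s["ee_pos"]).round(1),"ang",np.degrees((A.inv()*B).as_rotvec()).round(2))
E
python3 - <<'E'
from h import *
from scipy.optimize import least_squares as ls
for nm,b,h in (("stand",(195,103),(178,48)),("pot",(100,150),(78,98))):
    r=ls(lambda q:np.r_[proj("scene",[q[0],q[1],0])[0]-b,proj("scene",[q[0],q[1],q[2]])[0]-h],[400,-450,50]);print(nm,r.x,r.cost)
go(508,-296,300,-.94)
go(508,-296,68,-.94)
E
```

```text
stand [ 286.3202052  -593.99341823  177.96115938] 15.632733846027774
pot [ 591.29227586 -564.20543956  160.96293115] 0.6756527065685816
t 0.1 pos [ 159.2 -551.8  221.4] rot [-1.57   0.002 -1.29 ] F [-0.5  0.1  0.2] op 93.9
 d [-149.3  -78.2  406. ] ang [ -0.04 -20.05  -0.11]
t 0.1 pos [ 159.2 -551.8  221.4] rot [-1.57   0.002 -1.29 ] F [-0.5  0.1  0.2] op 93.9
 d [-148.8  153.8  405.9] ang [ -0.04 -20.05  -0.11]
```

Request:
send_rows([
  {"delta_pos":[0,-40,0],"angular":[0,0,0],"fingers":-1},
  {"delta_pos":[0,-80,0],"angular":[0,0,0],"fingers":-1},
  {"delta_pos":[-11,-79,31],"angular":[0,-2,0],"fingers":-1},
  {"delta_pos":[-25,-79,68],"angular":[0,-4,0],"fingers":-0.5},
  {"delta_pos":[-39,-79,106],"angular":[0,-6,0],"fingers":-0.2},
  {"delta_pos":[-53,-79,144],"angular":[0,-8,0],"fingers":-0.2},
  {"delta_pos":[-67,-79,182],"angular":[0,-10,0],"fingers":-0.2},
  {"delta_pos":[-81,-79,220],"angular":[0,-12,0],"fingers":-0.2},
  {"delta_pos":[-95,-79,258],"angular":[0,-14,0],"fingers":-0.2},
  {"delta_pos":[-109,-79,296],"angular":[0,-16,0],"fingers":-0.2},
  {"delta_pos":[-123,-79,334],"angular":[0,-18,0],"fingers":-0.2},
  {"delta_pos":[-137,-79,372],"angular":[0,-20,0],"fingers":-0.2},
], squeeze=30)

```text
time_s: 1.1
ee_pos: [479.9, -316.0, 301.0]
tool_rot: [-1.571, 0.001, -0.939]
contact_force: [-0.1, -1.0, 0.9]
opening: 56.3
```

Run:
```python
from h import *
go(508,-296,120,-.94)
```

```text
t 1.1 pos [ 479.9 -316.   301. ] rot [-1.571e+00  1.000e-03 -9.390e-01] F [-0.1 -1.   0.9] op 56.3
 d [  0.6 181.   34.5] ang [ 0.01  0.05 -0.05]
```

Request:
send_rows([
  {"delta_pos":[0,30,20],"angular":[0,0,0],"fingers":-0.2},
  {"delta_pos":[1,70,34],"angular":[0,0,0],"fingers":-0.2},
  {"delta_pos":[1,110,34],"angular":[0,0,0],"fingers":-0.2},
  {"delta_pos":[1,145,34],"angular":[0,0,0],"fingers":-0.2},
  {"delta_pos":[1,181,34],"angular":[0,0,0],"fingers":-0.2},
  {"delta_pos":[1,181,34],"angular":[0,0,0],"fingers":-0.2},
])

```text
time_s: 1.6
ee_pos: [501.3, -293.8, 111.3]
tool_rot: [-1.576, 0.017, -0.941]
contact_force: [-0.5, 1.4, -0.5]
opening: 56.3
```

Run:
```python
from h import *
go(508,-296,69,-.94)
a=cams.capture("scene")[100:260,100:300];b=cams.capture("top")[90:260,330:490]
a=cv2.resize(a,None,fx=2.2,fy=2.2,interpolation=3);b=cv2.resize(b,(332,352),interpolation=3)
cv2.imwrite("pics/g1.png",np.hstack([a,b]))
```

```text
t 1.6 pos [ 501.3 -293.8  111.3] rot [-1.576  0.017 -0.941] F [-0.5  1.4 -0.5] op 56.3
 d [ 6.4 42.2  4.3] ang [ 0.27 -0.03 -0.98]
```

View pics/g1.png

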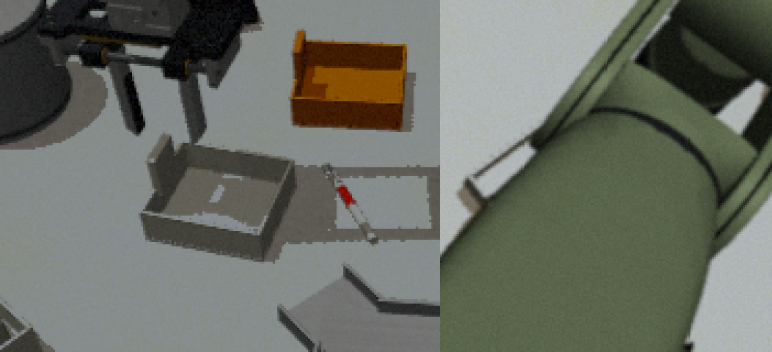

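The fingertips, at (132,130) and (197,138), straddle the tab at (162,145) along its thickness. I'll descend and grip.

Request:
send_rows([
  {"delta_pos":[0,0,0],"angular":[0,0,0],"fingers":-0.2},
  {"delta_pos":[0,25,0],"angular":[0,0,0],"fingers":-0.2},
  {"delta_pos":[0,50,0],"angular":[0,0,0],"fingers":-0.2},
  {"delta_pos":[0,50,0],"angular":[0,0,0],"fingers":-0.2},
  {"delta_pos":[0,50,0],"angular":[0,0,0],"fingers":1},
  {"delta_pos":[0,50,0],"angular":[0,0,0],"fingers":1},
  {"delta_pos":[0,50,0],"angular":[0,0,0],"fingers":1},
  {"delta_pos":[0,50,0],"angular":[0,0,0],"fingers":1},
  {"delta_pos":[0,50,0],"angular":[0,0,0],"fingers":1},
  {"delta_pos":[0,50,0],"angular":[0,0,0],"fingers":1},
  {"delta_pos":[0,50,0],"angular":[0,0,0],"fingers":1},
  {"delta_pos":[0,50,0],"angular":[0,0,0],"fingers":1},
], squeeze=30)

```text
time_s: 2.7
ee_pos: [507.2, -298.8, 70.8]
tool_rot: [-1.571, -0.001, -0.941]
contact_force: [0.5, -0.6, 1.0]
opening: 10.1
```

Run:
```python
from h import *
go(518.5,-119,88,-1.571)
```

```text
t 2.7 pos [ 507.2 -298.8   70.8] rot [-1.571e+00 -1.000e-03 -9.410e-01] F [ 0.5 -0.6  1. ] op 10.1
 d [-138.7  -17.3  115. ] ang [-3.000e-02  3.609e+01  5.000e-02]
```

Request:
send_rows([
  {"delta_pos":[0,-8,0],"angular":[0,0,0],"fingers":1},
  {"delta_pos":[0,-17,0],"angular":[0,2,0],"fingers":1},
  {"delta_pos":[0,-17,0],"angular":[0,6,0],"fingers":1},
  {"delta_pos":[0,-17,0],"angular":[0,11,0],"fingers":1},
  {"delta_pos":[-10,-17,8],"angular":[0,16,0],"fingers":1},
  {"delta_pos":[-20,-17,17],"angular":[0,21,0],"fingers":1},
  {"delta_pos":[-30,-17,25],"angular":[0,26,0],"fingers":1},
  {"delta_pos":[-40,-17,33],"angular":[0,31,0],"fingers":1},
  {"delta_pos":[-50,-17,42],"angular":[0,34,0],"fingers":1},
  {"delta_pos":[-55,-17,46],"angular":[0,36,0],"fingers":1},
  {"delta_pos":[-55,-17,46],"angular":[0,36,0],"fingers":1},
  {"delta_pos":[-55,-17,46],"angular":[0,36,0],"fingers":1},
])

```text
time_s: 3.7
ee_pos: [511.5, -226.7, 87.5]
tool_rot: [-1.571, -0.0, -1.567]
contact_force: [-0.2, 0.5, -0.4]
opening: 9.8
```

Run:
```python
from h import *
go(518.5,-119,88,-1.571)
a=cams.capture("scene");cv2.imwrite("pics/s2.png",a)
a=cv2.resize(a[130:330,130:380],None,fx=3,fy=3,interpolation=3)
s=robot.state();p=s["ee_pos"];q=[p[0],p[1]+60,-1.571]
for dz in(17,):
  P=place(q,BOX+[0,0,dz]);v=(proj("scene",P)-[130,130]+.5)*3
  cv2.polylines(a,[v.astype(int)],True,(0,0,255),1)
# plate model
P=place([518.5,-29,-1.571],np.array([[0,33,100],[0,-33,100],[-240,-40,155],[-240,40,155]]))
for i,j in((0,1),(2,3)):
  v=(proj("scene",P[[i,j]])-[130,130]+.5)*3;cv2.line(a,*[tuple(map(int,t)) for t in v],(0,255,0),1)
cv2.imwrite("pics/g2.png",cv2.convertScaleAbs(a,alpha=1.2))
```

```text
t 3.7 pos [ 511.5 -226.7   87.5] rot [-1.571 -0.    -1.567] F [-0.2  0.5 -0.4] op 9.8
 d [-107.7   -0.5    7.4] ang [0.03 0.21 0.01]
```

View pics/g2.png

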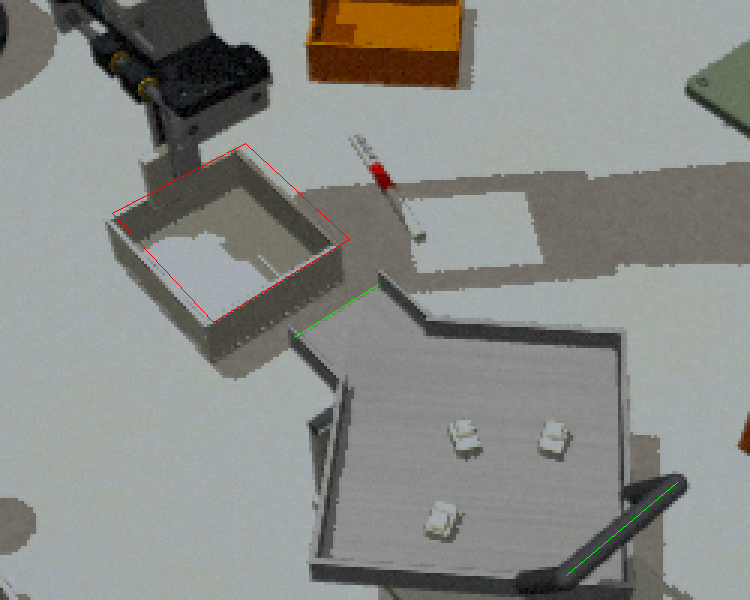

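The box hangs level, and its rim matches the model within about 5 mm. The spout edge (290,335)-(378,283) and the bar match the plate fit. I'll slide it under the spout, tab away from the plate, and set it down.

Request:
send_rows([
  {"delta_pos":[-10,0,1],"angular":[0,0,0],"fingers":1},
  {"delta_pos":[-25,0,2],"angular":[0,0,0],"fingers":1},
  {"delta_pos":[-40,0,4],"angular":[0,0,0],"fingers":1},
  {"delta_pos":[-55,0,4],"angular":[0,0,0],"fingers":1},
  {"delta_pos":[-70,0,4],"angular":[0,0,0],"fingers":1},
  {"delta_pos":[-85,0,4],"angular":[0,0,0],"fingers":1},
  {"delta_pos":[-98,0,4],"angular":[0,0,0],"fingers":1},
  {"delta_pos":[-107,0,4],"angular":[0,0,0],"fingers":1},
  {"delta_pos":[-107,5,4],"angular":[0,0,0],"fingers":1},
  {"delta_pos":[-107,10,4],"angular":[0,0,0],"fingers":1},
  {"delta_pos":[-107,14,4],"angular":[0,0,0],"fingers":1},
  {"delta_pos":[-107,15,4],"angular":[0,0,0],"fingers":1},
])

```text
time_s: 4.75
ee_pos: [514.7, -120.3, 71.2]
tool_rot: [-1.573, 0.0, -1.57]
contact_force: [-0.1, -1.0, -1.2]
opening: 10.1
```

Request:
send_rows([
  {"delta_pos":[0,1,0],"angular":[0,0,0],"fingers":1},
  {"delta_pos":[0,1.5,0],"angular":[0,0,0],"fingers":1},
  {"delta_pos":[0,1.5,0],"angular":[0,0,0],"fingers":1},
])

```text
time_s: 5.0
ee_pos: [515.6, -120.5, 70.9]
tool_rot: [-1.571, -0.0, -1.57]
contact_force: [0.8, -0.2, -1.7]
opening: 10.1
```

Run:
```python
from h import *
go(515,-119,71,-1.571)
a=cams.capture("scene");cv2.imwrite("pics/s3.png",a)
a=cv2.resize(a[130:330,130:380],None,fx=3,fy=3,interpolation=3)
p=robot.state()["ee_pos"];q=[p[0]+3,p[1]+60,-1.571]
for P in (place(q,BOX),place(q,BOX*[1,1,0])):
  v=(proj("scene",P)-[130,130]+.5)*3
  cv2.polylines(a,[v.astype(int)],True,(0,0,255),1)
cv2.imwrite("pics/g3.png",cv2.convertScaleAbs(a,alpha=1.2))
```

```text
t 5.0 pos [ 515.6 -120.5   70.9] rot [-1.571 -0.    -1.57 ] F [ 0.8 -0.2 -1.7] op 10.1
 d [-1.5 -0.1 -0.6] ang [-0.02  0.06  0.01]
```

View pics/g3.png

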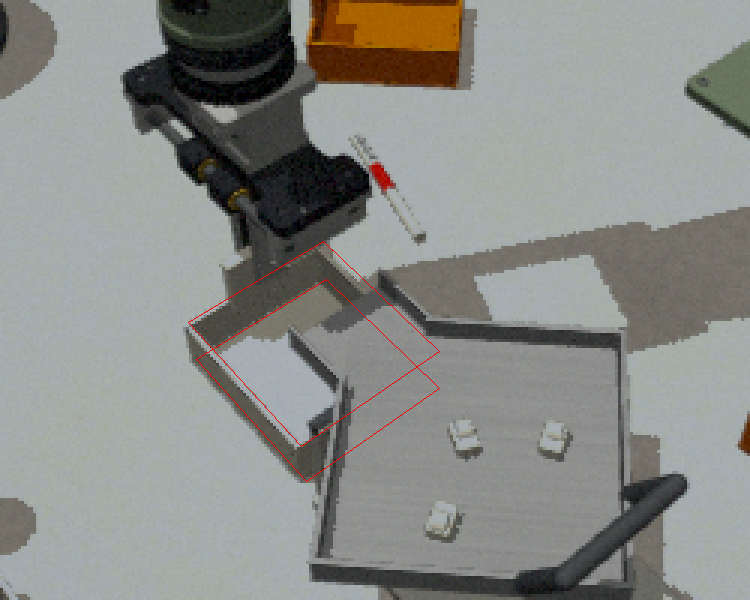

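The box stands under the spout within about 2 mm of plan, clear of the posts, tab at the far end. I'll release and retreat upward.

Request:
send_rows([
  {"delta_pos":[0,0,0],"angular":[0,0,0],"fingers":0.15},
  {"delta_pos":[0,0,0],"angular":[0,0,0],"fingers":0.15},
  {"delta_pos":[0,0,0],"angular":[0,0,0],"fingers":0.15},
  {"delta_pos":[0,0,0],"angular":[0,0,0],"fingers":0.15},
  {"delta_pos":[0,-10,0],"angular":[0,0,0],"fingers":0.15},
  {"delta_pos":[0,-40,0],"angular":[0,0,0],"fingers":0.15},
  {"delta_pos":[0,-80,0],"angular":[0,0,0],"fingers":0.15},
  {"delta_pos":[0,-120,0],"angular":[0,0,0],"fingers":0.15},
  {"delta_pos":[0,-160,0],"angular":[0,0,0],"fingers":0.15},
  {"delta_pos":[0,-160,0],"angular":[0,0,0],"fingers":0.15},
])

```text
time_s: 5.88
ee_pos: [520.9, -122.0, 241.9]
tool_rot: [-1.553, -0.007, -1.569]
contact_force: [1.6, -0.6, 0.7]
opening: 39.8
```

Run:
```python
from h import *
go(518.5,211,230,-1.571)
```

```text
t 5.8833 pos [ 520.9 -122.   241.9] rot [-1.553 -0.007 -1.569] F [ 1.6 -0.6  0.7] op 39.8
 d [-333.1    9.5   -2. ] ang [-1.01  0.12  0.41]
```

Request:
send_rows([
  {"delta_pos":[-20,0,1],"angular":[0,0,0],"fingers":0.15},
  {"delta_pos":[-55,0,2],"angular":[0,0,0],"fingers":0.15},
  {"delta_pos":[-95,0,3],"angular":[0,0,0],"fingers":0.15},
  {"delta_pos":[-135,0,3],"angular":[0,0,0],"fingers":0.15},
  {"delta_pos":[-175,0,3],"angular":[0,0,0],"fingers":0.15},
  {"delta_pos":[-215,0,3],"angular":[0,0,0],"fingers":0.15},
  {"delta_pos":[-255,0,3],"angular":[0,0,0],"fingers":0.15},
  {"delta_pos":[-290,0,3],"angular":[0,0,0],"fingers":0.15},
  {"delta_pos":[-320,0,3],"angular":[0,0,0],"fingers":0.15},
  {"delta_pos":[-332,0,3],"angular":[0,0,0],"fingers":0.15},
  {"delta_pos":[-332,0,3],"angular":[0,0,0],"fingers":0.15},
  {"delta_pos":[-332,0,3],"angular":[0,0,0],"fingers":0.15},
])

```text
time_s: 6.88
ee_pos: [517.9, 211.7, 231.1]
tool_rot: [-1.571, -0.001, -1.568]
contact_force: [1.6, 0.5, -0.1]
opening: 40.0
```

Run:
```python
from h import *
go(518.5,211,160,-1.571)
a=cams.capture("scene");cv2.imwrite("pics/s4.png",a)
cv2.imwrite("pics/g4.png",cv2.resize(a[150:380,180:430],None,fx=2.5,fy=2.5,interpolation=3))
```

```text
t 6.8833 pos [517.9 211.7 231.1] rot [-1.571e+00 -1.000e-03 -1.568e+00] F [ 1.6  0.5 -0.1] op 40.0
 d [ 0.7 71.1  0.6] ang [-0.01  0.17  0.06]
```

View pics/g4.png

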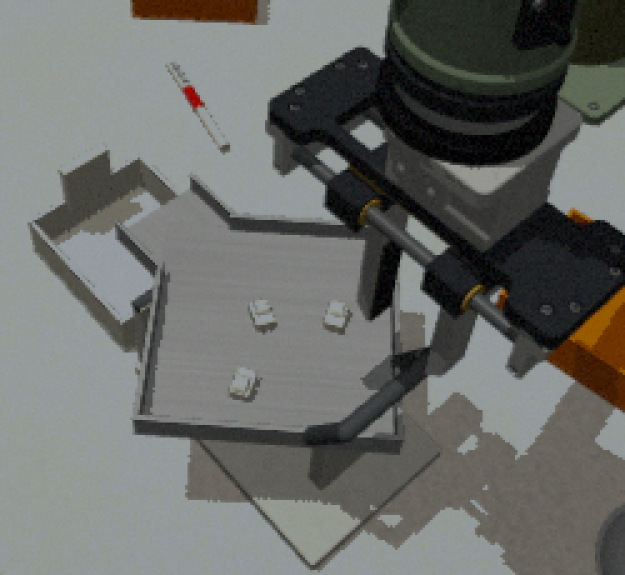

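The box stands free with its tab at the far end, and the open fingers hang above the bar on either side of it. I'll descend and pinch lightly.

Request:
send_rows([
  {"delta_pos":[0,20,0],"angular":[0,0,0],"fingers":0.15},
  {"delta_pos":[0,45,0],"angular":[0,0,0],"fingers":0.15},
  {"delta_pos":[0,65,0],"angular":[0,0,0],"fingers":0.15},
  {"delta_pos":[0,72,0],"angular":[0,0,0],"fingers":0.15},
  {"delta_pos":[0,72,0],"angular":[0,0,0],"fingers":0.15},
  {"delta_pos":[0,72,0],"angular":[0,0,0],"fingers":1},
  {"delta_pos":[0,72,0],"angular":[0,0,0],"fingers":1},
  {"delta_pos":[0,72,0],"angular":[0,0,0],"fingers":1},
  {"delta_pos":[0,72,0],"angular":[0,0,0],"fingers":1},
  {"delta_pos":[0,72,0],"angular":[0,0,0],"fingers":1},
  {"delta_pos":[0,72,0],"angular":[0,0,0],"fingers":1},
], squeeze=15)

```text
time_s: 7.85
ee_pos: [518.8, 212.3, 160.2]
tool_rot: [-1.569, 0.001, -1.569]
contact_force: [-0.1, 0.1, 2.6]
opening: 11.6
```

Run:
```python
from h import *
go(518.5,211,158,-1.571)
r=np.hypot(185,63);a=np.arctan2(63,185)
for t in np.arange(0,.79,.05): print(round(t,2),"x(+)",round(185-r*np.cos(a+t),1),"up",round(r*np.sin(a+t)-63,1))
```

```text
t 7.85 pos [518.8 212.3 160.2] rot [-1.569e+00  1.000e-03 -1.569e+00] F [-0.1  0.1  2.6] op 11.6
 d [ 1.3  2.1 -0.3] ang [-0.13  0.11 -0.03]
0.0 x(+) 0.0 up -0.0
0.05 x(+) 3.4 up 9.2
0.1 x(+) 7.2 up 18.2
0.15 x(+) 11.5 up 26.9
0.2 x(+) 16.2 up 35.5
0.25 x(+) 21.3 up 43.8
0.3 x(+) 26.9 up 51.9
0.35 x(+) 32.8 up 59.6
0.4 x(+) 39.1 up 67.1
0.45 x(+) 45.8 up 74.2
0.5 x(+) 52.9 up 81.0
0.55 x(+) 60.2 up 87.4
0.6 x(+) 67.9 up 93.5
0.65 x(+) 75.9 up 99.1
0.7 x(+) 84.1 up 104.4
0.75 x(+) 92.6 up 109.2
```

Request:
send_rows([
  {"delta_pos":[1.5,-4.5,0],"angular":[0,0,0],"fingers":1},
  {"delta_pos":[3.4,-9.2,0],"angular":[0,0,0],"fingers":1},
  {"delta_pos":[5.3,-13.7,0],"angular":[0,0,0],"fingers":1},
  {"delta_pos":[7.2,-18.2,0],"angular":[0,0,0],"fingers":1},
  {"delta_pos":[9.3,-22.5,0],"angular":[0,0,0],"fingers":1},
  {"delta_pos":[11.5,-26.9,0],"angular":[0,0,0],"fingers":1},
  {"delta_pos":[13.8,-31.2,0],"angular":[0,0,0],"fingers":1},
  {"delta_pos":[16.2,-35.5,0],"angular":[0,0,0],"fingers":1},
  {"delta_pos":[18.7,-39.7,0],"angular":[0,0,0],"fingers":1},
  {"delta_pos":[21.3,-43.8,0],"angular":[0,0,0],"fingers":1},
  {"delta_pos":[24,-47.8,0],"angular":[0,0,0],"fingers":1},
  {"delta_pos":[26.9,-51.9,0],"angular":[0,0,0],"fingers":1},
])

```text
time_s: 8.85
ee_pos: [518.6, 186.3, 212.3]
tool_rot: [-1.569, 0.003, -1.569]
contact_force: [2.4, 5.4, 1.6]
opening: 11.7
```

Run:
```python
from h import *
go(518.8,185.4,212,-1.571)
a=cams.capture("scene");cv2.imwrite("pics/s5.png",a)
```

```text
t 8.85 pos [518.6 186.3 212.3] rot [-1.569  0.003 -1.569] F [2.4 5.4 1.6] op 11.7
 d [0.9 0.3 0.2] ang [-0.12  0.11 -0.18]
```

Still gripped with low force. I'll continue from 0.30 to 0.75 rad, then hold.

Request:
send_rows([
  {"delta_pos":[2.9,-3.9,0],"angular":[0,0,0],"fingers":1},
  {"delta_pos":[5.9,-7.7,0],"angular":[0,0,0],"fingers":1},
  {"delta_pos":[9,-11.5,0],"angular":[0,0,0],"fingers":1},
  {"delta_pos":[12.2,-15.2,0],"angular":[0,0,0],"fingers":1},
  {"delta_pos":[15.5,-18.8,0],"angular":[0,0,0],"fingers":1},
  {"delta_pos":[18.9,-22.3,0],"angular":[0,0,0],"fingers":1},
  {"delta_pos":[22.4,-25.8,0],"angular":[0,0,0],"fingers":1},
  {"delta_pos":[26,-29.1,0],"angular":[0,0,0],"fingers":1},
  {"delta_pos":[29.6,-32.3,0],"angular":[0,0,0],"fingers":1},
  {"delta_pos":[33.3,-35.5,0],"angular":[0,0,0],"fingers":1},
  {"delta_pos":[37.1,-38.6,0],"angular":[0,0,0],"fingers":1},
  {"delta_pos":[41,-41.6,0],"angular":[0,0,0],"fingers":1},
])

```text
time_s: 9.9
ee_pos: [518.5, 146.4, 255.1]
tool_rot: [-1.568, 0.005, -1.568]
contact_force: [0.5, 6.5, 6.4]
opening: 11.4
```

Request:
send_rows([
  {"delta_pos":[4,-2.9,0],"angular":[0,0,0],"fingers":1},
  {"delta_pos":[8,-5.6,0],"angular":[0,0,0],"fingers":1},
  {"delta_pos":[12.1,-8.3,0],"angular":[0,0,0],"fingers":1},
  {"delta_pos":[16.2,-10.9,0],"angular":[0,0,0],"fingers":1},
  {"delta_pos":[20.4,-13.3,0],"angular":[0,0,0],"fingers":1},
  {"delta_pos":[24.7,-15.7,0],"angular":[0,0,0],"fingers":1},
  {"delta_pos":[24.7,-15.7,0],"angular":[0,0,0],"fingers":1},
  {"delta_pos":[24.7,-15.7,0],"angular":[0,0,0],"fingers":1},
  {"delta_pos":[24.7,-15.7,0],"angular":[0,0,0],"fingers":1},
  {"delta_pos":[24.7,-15.7,0],"angular":[0,0,0],"fingers":1},
  {"delta_pos":[24.7,-15.7,0],"angular":[0,0,0],"fingers":1},
  {"delta_pos":[24.7,-15.7,0],"angular":[0,0,0],"fingers":1},
])

```text
time_s: 10.9
ee_pos: [518.4, 120.9, 270.7]
tool_rot: [-1.568, 0.003, -1.569]
contact_force: [0.1, 5.2, 6.7]
opening: 11.6
```

Request:
send_rows([
  {"delta_pos":[0,0,0],"angular":[0,0,0],"fingers":1},
  {"delta_pos":[0,0,0],"angular":[0,0,0],"fingers":1},
  {"delta_pos":[0,0,0],"angular":[0,0,0],"fingers":1},
  {"delta_pos":[0,0,0],"angular":[0,0,0],"fingers":1},
  {"delta_pos":[0,0,0],"angular":[0,0,0],"fingers":1},
  {"delta_pos":[0,0,0],"angular":[0,0,0],"fingers":1},
  {"delta_pos":[0,0,0],"angular":[0,0,0],"fingers":1},
  {"delta_pos":[0,0,0],"angular":[0,0,0],"fingers":1},
])

```text
time_s: 11.57
ee_pos: [518.4, 121.0, 270.7]
tool_rot: [-1.568, 0.003, -1.568]
contact_force: [0.6, 6.4, 7.3]
opening: 11.7
```

Run:
```python
from h import *
go(518.8,212.3,160.2,-1.569)
a=cams.capture("scene");b=cams.capture("top")
a=cv2.resize(a[170:350,170:390],None,fx=2,fy=2,interpolation=3);b=cv2.resize(b[90:225,190:350],(427,360),interpolation=3)
cv2.imwrite("pics/g6.png",cv2.convertScaleAbs(np.hstack([a,b])[:, :800],alpha=1.3))
```

```text
t 11.5667 pos [518.4 121.  270.7] rot [-1.568  0.003 -1.568] F [0.6 6.4 7.3] op 11.7
 d [-91.  110.8   0.3] ang [-0.15  0.03 -0.19]
```

View pics/g6.png

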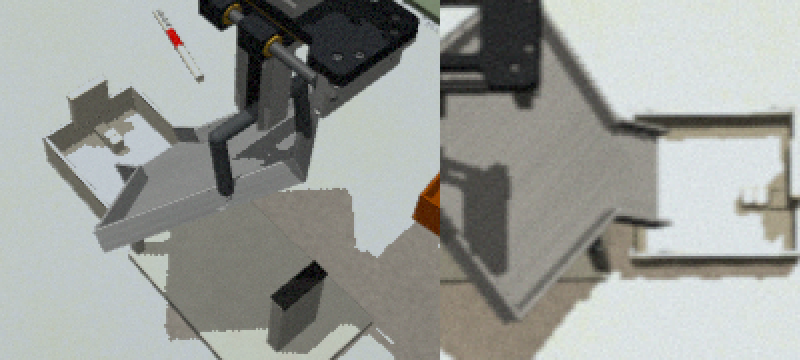

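Run:
```python
from h import *
a=cams.capture("scene")[205:285,185:275];b=cams.capture("top")[125:195,265:340]
f=lambda x:cv2.createCLAHE(4,(2,2)).apply(cv2.cvtColor(x,6))
a=cv2.resize(f(a),(400,356),interpolation=3);b=cv2.resize(f(b),(381,356),interpolation=3)
cv2.imwrite("pics/g7.png",np.hstack([a,b]))
```

```text
(no output)
```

View pics/g7.png

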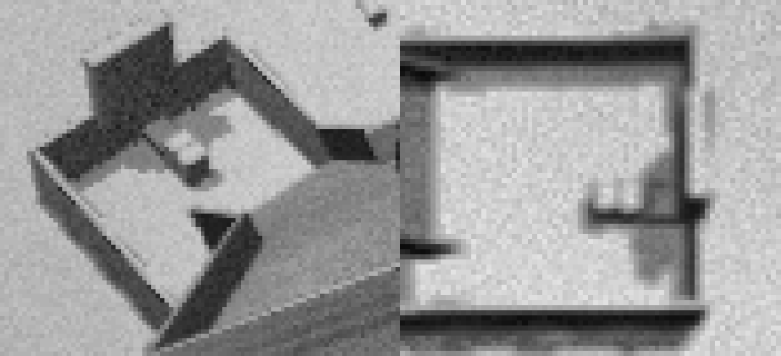

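At least two clamps, probably three, lie in a row at the tab wall in the box (top crop (590–690,210)), and the visible part of the plate is empty. I'll lower the plate along the same arc. If one is left, it can be tipped again.

Request:
send_rows([
  {"delta_pos":[-8.5,4.8,0],"angular":[0,0,0],"fingers":1},
  {"delta_pos":[-16.7,10.1,0],"angular":[0,0,0],"fingers":1},
  {"delta_pos":[-24.7,15.7,0],"angular":[0,0,0],"fingers":1},
  {"delta_pos":[-32.4,21.8,0],"angular":[0,0,0],"fingers":1},
  {"delta_pos":[-39.7,28.2,0],"angular":[0,0,0],"fingers":1},
  {"delta_pos":[-46.8,35,0],"angular":[0,0,0],"fingers":1},
  {"delta_pos":[-53.5,42.1,0],"angular":[0,0,0],"fingers":1},
  {"delta_pos":[-59.8,49.6,0],"angular":[0,0,0],"fingers":1},
  {"delta_pos":[-65.7,57.3,0],"angular":[0,0,0],"fingers":1},
  {"delta_pos":[-71.3,65.4,0],"angular":[0,0,0],"fingers":1},
  {"delta_pos":[-76.4,73.7,0],"angular":[0,0,0],"fingers":1},
  {"delta_pos":[-81.1,82.3,0],"angular":[0,0,0],"fingers":1},
])

```text
time_s: 12.77
ee_pos: [518.6, 201.1, 185.4]
tool_rot: [-1.569, 0.0, -1.569]
contact_force: [3.5, 3.4, 0.7]
opening: 11.3
```

Request:
send_rows([
  {"delta_pos":[-2.2,4.3,0],"angular":[0,0,0],"fingers":1},
  {"delta_pos":[-4.3,8.7,0],"angular":[0,0,0],"fingers":1},
  {"delta_pos":[-6.2,13.2,0],"angular":[0,0,0],"fingers":1},
  {"delta_pos":[-8.1,17.7,0],"angular":[0,0,0],"fingers":1},
  {"delta_pos":[-9.8,22.3,0],"angular":[0,0,0],"fingers":1},
  {"delta_pos":[-11,26,0],"angular":[0,0,0],"fingers":1},
  {"delta_pos":[-11,27,0],"angular":[0,0,0],"fingers":1},
  {"delta_pos":[-11,27,0],"angular":[0,0,0],"fingers":1},
])

```text
time_s: 13.43
ee_pos: [518.5, 212.2, 158.4]
tool_rot: [-1.57, 0.001, -1.569]
contact_force: [3.7, 5.3, 0.7]
opening: 11.6
```

Run:
```python
from h import *
go(518.8,212.3,160.2,-1.569)
```

```text
t 13.4333 pos [518.5 212.2 158.4] rot [-1.570e+00  1.000e-03 -1.569e+00] F [3.7 5.3 0.7] op 11.6
 d [-0.1 -1.8  0.3] ang [-0.07 -0.01 -0.05]
```

Down on its rest. I'll release, back off upward and clear the view.

Request:
send_rows([
  {"delta_pos":[0,0,0],"angular":[0,0,0],"fingers":0.15},
  {"delta_pos":[0,0,0],"angular":[0,0,0],"fingers":0.15},
  {"delta_pos":[0,0,0],"angular":[0,0,0],"fingers":0.15},
  {"delta_pos":[0,0,0],"angular":[0,0,0],"fingers":0.15},
  {"delta_pos":[0,-15,0],"angular":[0,0,0],"fingers":0.15},
  {"delta_pos":[0,-50,0],"angular":[0,0,0],"fingers":0.15},
  {"delta_pos":[0,-90,0],"angular":[0,0,0],"fingers":0.15},
  {"delta_pos":[0,-120,0],"angular":[0,0,0],"fingers":0.15},
  {"delta_pos":[-40,-120,0],"angular":[0,0,0],"fingers":0.15},
  {"delta_pos":[-80,-120,0],"angular":[0,0,0],"fingers":0.15},
  {"delta_pos":[-80,-120,0],"angular":[0,0,0],"fingers":0.15},
  {"delta_pos":[-80,-120,0],"angular":[0,0,0],"fingers":0.15},
])

```text
time_s: 14.43
ee_pos: [517.0, 292.5, 278.2]
tool_rot: [-1.572, -0.001, -1.566]
contact_force: [0.1, -0.7, -0.6]
opening: 40.0
```

Run:
```python
from h import *
go(518.8,300,280,-1.569)
a=cams.capture("scene");t=cams.capture("top")
cl=lambda x:cv2.cvtColor(cv2.createCLAHE(3,(2,2)).apply(cv2.cvtColor(x,6)),8)
A=cv2.resize(a[180:340,180:360],(400,356),interpolation=3)
B=cv2.resize(t[80:240,140:340],(400,320),interpolation=3)
C=cv2.resize(cl(a[205:275,185:250]),(223,240),interpolation=2)
D=cv2.resize(cl(t[125:195,280:340]),(206,240),interpolation=2)
im=np.zeros((600,800,3),np.uint8)
im[:356,:400]=A;im[:320,400:]=B;im[358:598,:223]=C;im[358:598,400:606]=D
cv2.imwrite("pics/g8.png",im)
```

```text
t 14.4333 pos [517.  292.5 278.2] rot [-1.572e+00 -1.000e-03 -1.566e+00] F [ 0.1 -0.7 -0.6] op 40.0
 d [-7.5 -1.8  1.8] ang [0.07 0.15 0.08]
```

View pics/g8.png

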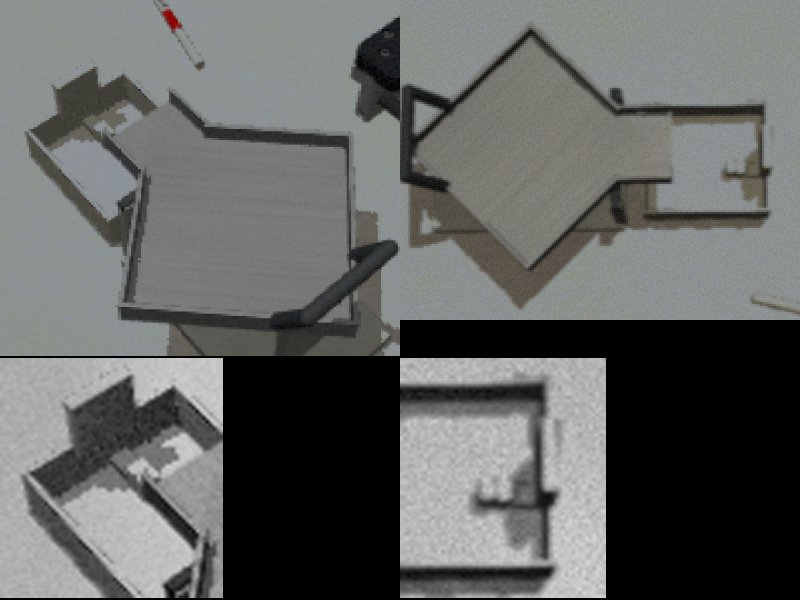

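```bash
python3 -c "
from workcell import robot
print(robot.sign_off())"
```

```text
the job is handed in; nothing more can be done
None
```

The job is handed in after about 14.5 s of robot time. I could not count all three clamps one by one in the box, because they show white on white.

**What I did:** I gripped the white box by its tab, stood it under the spout with the tab on the far side, and let go. I then pinched the handle and raised it along its arc to about 0.75 rad. The plate was held there for over a second before I lowered it to its rest. The arm let go and moved clear.

**Last checks:**
- **Plate:** it is empty and back on its rest.
- **Box:** it stands flat with the spout edge over its mouth.
- **Robot:** the force on the tool is near zero and the gripper is clear of everything.
- **Clamps:** they lie together in a row against the tab-end wall, and I could make out at least two. No clamp was visible on the plate or on the table around the box, so I take it all three are inside.

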